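# Draw the turntable's lock pin and park it in the notch

### The job

Unlock the turntable that carries the bronze horse: its yellow-handled lock pin is caught inside the blue head, so lift it lightly and turn it anticlockwise (seen from above, less than a quarter turn) until you feel it come free, then draw it right up out of the bore. Park it upright in the side notch of the red stand, fully home with its collar lying flat on the plate behind the small raised lips, let go, and leave the other things on the bench where they are.

Things in the scene. Friction and masses are not known exactly. Their poses are not given: they have to be found in the camera images.
- lock_pin: Loose steel lock pin with yellow T-bar, 145 mm tall, 0.3-0.5 kg, upright in the blue head. Origin: centre of the underside of its collar (52 mm diameter, 8 mm thick), 120 mm above the bench at the start; z up, x along the T-bar. Shank below: 14 mm diameter, 90 mm long, tapered tip. Neck above: 12 mm diameter, 33 mm long, up to the T-bar.
- pin_bar (a point): Centre of the yellow T-bar, on the pin's axis, 48 mm above the collar's underside: the place to grip, across its width. The bar is 90 mm long (pin's x), 14 mm wide (y) and 14 mm high.
- pin_lug (a point): Middle of the cross-lug through the shank, 38 mm below the collar's underside; it lies along the pin's x, 40 mm end to end, 12 mm thick. It is caught under a keeper hidden in the head: the pin lifts about 6 mm, then stops. Turned anticlockwise from its start by an unknown 0.4 to 1.5 rad it meets the keeper's slot (good to about 0.15 rad either way), and the pin can be drawn straight up.
- pin_tip (a point): Lower end of the pin's shank, 90 mm below the collar's underside.
- fixture: Turntable stand, fixed. Origin: on the bench below the axis of the bore, z up. Blue head 70 x 70 mm, top 120 mm above the bench, post 25 mm thick on its +y side. The steel turntable (300 mm diameter, top 60 mm above the bench) has its axis at (0, -135) mm and carries a copper-coloured horse, 150 mm long (x), 60 mm wide, up to 195 mm above the bench.
- bore_top (a point): Centre of the bore in the top face of the blue head, 120 mm above the bench. The bore is 42 mm in diameter at the top (hidden by the collar), 17 mm in a guide 48 to 56 mm below the top, then goes on through the turntable's rim.
- stand: Red parking stand, fixed. Origin: on the bench below the notch's seat, z up. Level plate 10 mm thick, 90 mm wide (y), from x = -52 to 66 mm, top 120 mm above the bench, on a column at x = 35 to 65 mm; base plate 10 mm thick. Two steel lips, 6 mm high, cross the prongs at x = -35 to -29 mm: the collar passes over them and drops behind.
- notch_seat (a point): Where the centre of the collar's underside belongs, on top of the plate, 120 mm above the bench; axes as the stand's. The notch is 20 mm wide, opens towards -x with rounded corners and ends in a flat face 10 mm beyond this point (x = 10 mm). Because of its lug the pin can enter only from the open side, the lug passing below the plate.
- tape_roll: Bystander: brown tape roll, 100 mm in diameter, 48 mm high; origin at the centre of its underside.
- hammer: Bystander: hammer lying flat, along its x.
- screwdriver: Bystander: screwdriver lying flat, along its x.
- wrench: Bystander: wrench lying flat, along its x.
- wax_can: Bystander: can with green label, 70 mm in diameter, 100 mm high; origin at the centre of its underside.
- mug: Bystander: blue mug, 80 mm in diameter, 90 mm high, handle at +y; origin at the centre of its underside.
- hardwood_block: Bystander: pale wooden block, 120 x 60 x 40 mm; origin at the centre of its underside.
Things that resemble listed ones, but are neither listed nor needed, are in the scene too. Leave any orange or purple look-alike of the lock_pin alone.

How it is judged:
By the outcome, as a careful person would: the job done as asked, in the order asked, and still so for the second after the job is handed in, with the robot touching nothing.
It also fails if it takes over 54 s, if anything falls off the work surface, if the arm or the gripper's body presses on something with over 40 N, if the wrist force passes 120 N, or if a joint passes its speed limit or range.

### The arm

A 7-joint arm with a two-finger parallel gripper is mounted at the origin on the work surface. World frame = base frame: x ahead of the robot, y to its left, z up, the work surface at z = 0. Lengths are in m, angles in degrees, forces in N, time in s.
With the tool pointing down it reaches from about 0.425 to 0.875 m from the base axis. Payload 4.7 kg.
Tool frame: the origin (TCP) lies at the very end of the fingers, on their centre line; the grasp point (between the pads) lies env.hold_point_z behind it (env.hold_point_z is the distance from the TCP to the grasp point, in m); z points along the fingers, y is the line along which they close (so a half turn about z gives the same grasp; the last joint's range is limited). The gripper opens to 87 mm and grips with 3 to 60 N. Pads are 19 mm wide; open, the fingers measure 117 mm over their backs; the gripper's body (75 mm by 190 mm) begins 51 mm behind the grasp point.
Start: joints at [65.781, 18.392, -4.016, 83.108, 1.295, 78.541, -3.26], TCP at [0.275, -0.589, 0.223] pointing down, gripper open.
Joint ranges: [-163.93, 163.93], [-17.29, 119.83], [-79.2, 71.16], [3.27, 140.29], [-89.18, 269.18], [5.43, 117.66], [-154.24, 154.24]. Speed limits (degrees/s): [147.25, 147.25, 180, 180, 180, 180, 180].

### API

Orientations are given as [roll, pitch, yaw] about the fixed x, y, z axes, in that order (R = Rz(yaw) Ry(pitch) Rx(roll)).
In Python, from cell import env gives the robot as it stands.
- The arm moves only by the shell command python3 -m jog 'ROWS' [FORCE]. ROWS is JSON, a list of rows, each an object with "dp": the shift along the tool's x, y, z in cm, a list of three; "twist": the turn about the tool's z in degrees; "fingers": the opening, from 0 (shut) to 1 (fully open). A call has 1 to 8 rows; each row is the pose to reach, as a shift and turn from the pose commanded when the call began, along the tool's axes at that moment; what a row does not reach only later rows make up. A row lasts 1/8 s, in which the tool goes at most 62.5 mm and 10.7 degrees, less where a joint would pass 70% of its speed; a pose out of reach is approached as far as the arm can. A call with a gripper value outside its range is refused whole. The fingers move at their own pace and stop on an object; FORCE is the grip in N (left out, the last holds). Time passes only in rows, so rows that repeat a pose let the fingers close. It gives the time, the measured TCP pose, the force, the opening and the grip force at its end, in the units of the state.
- env.get_obs(): the state, without advancing time (a new reading comes with each control period).
- env.read_camera(name): name is "scene" or "top" or "wrist"; returns a dict with "pixels" (420x560x3 uint8, blue, green, red), "depth" (420x560 float32, m along the optical axis (not along the pixel's ray), 0 where there is no reading), "fx", "fy", "cx", "cy" (pixels), "k1" (the pictures are not rectified: a ray, as slopes to the right and down, at radius r is drawn at 1 + k1 r^2 times it, then the intrinsics apply), "rvec" (rotation vector, rad) and "tvec" (3), from world to camera coordinates, as OpenCV has them. Camera axes: x right, y down, z forward; pixel columns grow to the right and rows downward; lengths in m; the calibration is good to about 2 mm. A picture is of the moment at which its call begins.
- env.sign_off(): hands the job in; it is judged then, once.
The state is a dict: "time_s": time; "qpos": joint angles; "joint_velocities": joint speeds; "effort": joint torques, N m; "tool_pos": TCP position; "tool_rot": TCP orientation; "force": force on the tool from outside, world axes, zero at the start; "wrist_torque": the same for the moment, N m; "grip_width": finger opening in m; "grasp_force": force on a finger pad.
Only numpy, scipy, OpenCV 4.12 (cv2) and the standard library are available. Lean on these libraries where they do the work, as an engineer would, in place of code of your own. Each camera call takes 0.05 s, during which the arm holds its last target. There are 200 camera calls.

## Working session

There is one attempt and no reset: what is moved stays moved. The work goes in short steps, Python scripts to look and compute and a shell command to move; the robot and the scene stay as the last step left them, time stands still between calls to the robot, and variables do not carry over. Pictures are saved under pics/ and viewed, at most 10 in all, crops included, and the job is handed in when it is done.

```bash
ls; mkdir -p pics
cat > h.py <<'E'
import numpy as np, cv2
from cell import env
def cam(n):
    c=env.read_camera(n); c['R']=cv2.Rodrigues(np.array(c['rvec'],float))[0]; c['t']=np.array(c['tvec'],float).ravel(); return c
def ray(c,u,v):
    x=np.array([(u-c['cx'])/c['fx'],(v-c['cy'])/c['fy']]);y=x.copy()
    for _ in range(20): y=x/(1+c['k1']*(y@y))
    return -c['R'].T@c['t'], c['R'].T@np.array([y[0],y[1],1.])
def onz(c,u,v,z):
    o,d=ray(c,u,v); return o+d*(z-o[2])/d[2]
def dep(c,u,v):
    o,d=ray(c,u,v); return o+d*float(c['depth'][int(v),int(u)])
def two(c1,p1,c2,p2):
    o1,d1=ray(c1,*p1);o2,d2=ray(c2,*p2)
    s=np.linalg.lstsq(np.c_[d1,-d2],o2-o1,rcond=None)[0]
    a,b=o1+d1*s[0],o2+d2*s[1]; return (a+b)/2,np.linalg.norm(a-b)
def proj(c,P):
    q=c['R']@np.array(P)+c['t'];q=q[:2]/q[2];q=q*(1+c['k1']*(q@q));return q[0]*c['fx']+c['cx'],q[1]*c['fy']+c['cy']
E
python3 - <<'E'
from h import *
for n in ['scene','top']:
    c=cam(n); cv2.imwrite(f'pics/{n}0.png',c['pixels']); print(n,-c['R'].T@c['t'],c['fx'],c['R'][2])
print(env.get_obs(),env.hold_point_z)
E
```

```text
pics
scene [1.59057638 0.32140038 1.02994219] 492.0120936277484 [-0.73146605 -0.23367188 -0.64058947]
top [ 0.3303442  -0.0194899   1.50005961] 507.36293499950233 [ 0.15982065  0.00267376 -0.98714245]
{'time_s': 0.1, 'qpos': array([65.78166917, 18.43414409, -4.01660897, 83.16935906,  1.29472942,
       78.54128915, -3.26007004]), 'joint_velocities': array([-0.12770281, -0.120845  , -0.02869762, -0.14406745,  0.00216669,
       -0.01778753,  0.01350599]), 'effort': array([ 1.76393210e-04, -4.92572737e+01, -4.05209083e-01, -3.13400853e+01,
       -6.40334166e-02,  3.94639384e-02,  6.89354101e-05]), 'tool_pos': array([ 0.27472224, -0.58852757,  0.22156593]), 'tool_rot': array([-1.79900432e+02,  4.96601845e-03,  2.50288602e+01]), 'force': array([0.4113054 , 0.10259225, 0.60986299]), 'wrist_torque': array([-0.01881254, -0.0051347 , -0.00696654]), 'grasp_force': 0.0, 'grip_width': 0.0870965933408302} 0.0187
```

View pics/scene0.png

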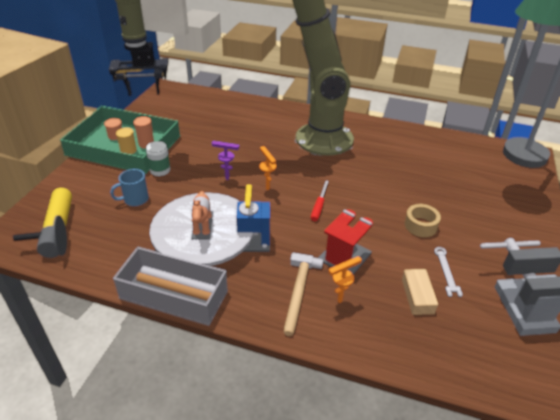

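View pics/top0.png

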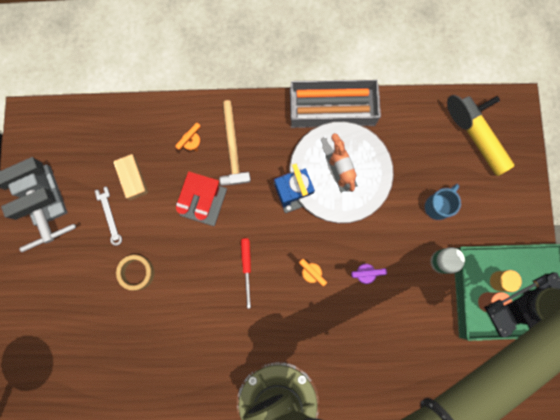

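The scene view shows the yellow T-bar on the blue head at (249,197) and the red stand at (348,232). In the top view they are at (299,179) and (200,195).

Candidates for the lock pin:
- **Yellow pin on the blue head:** scene (249,197). This one matches the description.
- **Orange look-alikes:** scene (268,158) and (345,270).
- **Purple look-alike:** scene (226,150).
- **Yellow cylinder (torch-like):** scene (55,215).

I choose the yellow pin and will check it in a crop.

```bash
cat > m.py <<'E'
from h import *
def mask(c,lo,hi,roi):
    h=cv2.cvtColor(c['pixels'],cv2.COLOR_BGR2HSV); m=cv2.inRange(h,lo,hi); k=np.zeros_like(m); x0,y0,x1,y1=roi; k[y0:y1,x0:x1]=255; m&=k
    n,l,s,ce=cv2.connectedComponentsWithStats(m); i=1+np.argmax(s[1:,4]); return (l==i).astype(np.uint8)*255
def rect(m):
    cs=cv2.findContours(m,cv2.RETR_EXTERNAL,cv2.CHAIN_APPROX_NONE)[0]; return max(cs,key=cv2.contourArea)
E
python3 - <<'E'
from m import *
T=cam('top');S=cam('scene')
Y=((20,120,120),(35,255,255))
mt=mask(T,*Y,(280,150,320,210)); ms=mask(S,*Y,(230,175,270,225))
for n,c,m in (('T',T,mt),('S',S,ms)):
    r=cv2.minAreaRect(rect(m)); print(n,r)
    ys,xs=np.nonzero(m)
    P=np.array([dep(c,u,v) for u,v in zip(xs,ys) if c['depth'][v,u]>0]); print('depth med',np.median(P,0),'n',len(P), 'zpct',np.percentile(P[:,2],[10,50,90]))
    W=np.array([onz(c,u,v,.175) for u,v in rect(m)[:,0]])[:,:2].astype(np.float32)
    R=cv2.minAreaRect(W*1000); print('world rect mm',R)
pt=cv2.minAreaRect(rect(mt))[0];ps=cv2.minAreaRect(rect(ms))[0]
print('tri',two(T,pt,S,ps))
RD=((0,150,90),(8,255,255))
m=mask(T,*RD,(165,160,235,235)); W=np.array([onz(T,u,v,.12) for u,v in rect(m)[:,0]])[:,:2].astype(np.float32)*1000
R=cv2.minAreaRect(W);print('red top',R,cv2.boxPoints(R).tolist())
m2=mask(S,*RD,(315,195,385,285)); 
B=((100,120,60),(125,255,255))
m=mask(T,*B,(260,155,330,220)); W=np.array([onz(T,u,v,.12) for u,v in rect(m)[:,0]])[:,:2].astype(np.float32)*1000
R=cv2.minAreaRect(W);print('blue',R,cv2.boxPoints(R).tolist())
a=cv2.resize(T['pixels'][145:235,160:320],None,fx=5,fy=5,interpolation=cv2.INTER_CUBIC)
cv2.imwrite('pics/cropT.png',a[:,:800])
a=cv2.resize(S['pixels'][175:290,225:385],None,fx=5,fy=5,interpolation=cv2.INTER_CUBIC)
cv2.imwrite('pics/cropS.png',a)
E
```

```text
T ((299.1683654785156, 179.8168487548828), (32.52907180786133, 5.250931262969971), 69.14553833007812)
depth med [ 0.61017042 -0.07409298  0.17358287] n 154 zpct [0.16641142 0.17358287 0.17726181]
world rect mm ((611.5634155273438, -73.22608947753906), (88.32762145996094, 14.016284942626953), 18.713815689086914)
S ((248.0, 195.5), (23.0, 6.0), 90.0)
depth med [ 0.6106797  -0.07630012  0.1735365 ] n 133 zpct [0.00028643 0.1735365  0.17632893]
world rect mm ((619.8961791992188, -73.39016723632812), (99.78423309326172, 16.616127014160156), 20.794349670410156)
tri (array([ 0.61314949, -0.07474759,  0.16808616]), np.float64(0.0024744349950819827))
red top ((599.098876953125, 205.39093017578125), (98.7155990600586, 96.48726654052734), 71.4050064086914) [[537.6347045898438, 173.99354553222656], [629.0850219726562, 143.2260284423828], [660.5630493164062, 236.78831481933594], [569.1127319335938, 267.55584716796875]]
blue ((597.2196044921875, -41.96708679199219), (80.74671173095703, 56.028419494628906), 20.215707778930664) [[549.65283203125, -29.62983512878418], [569.0137939453125, -82.20680236816406], [644.786376953125, -54.30433654785156], [625.4254150390625, -1.7273712158203125]]
```

View pics/cropT.png

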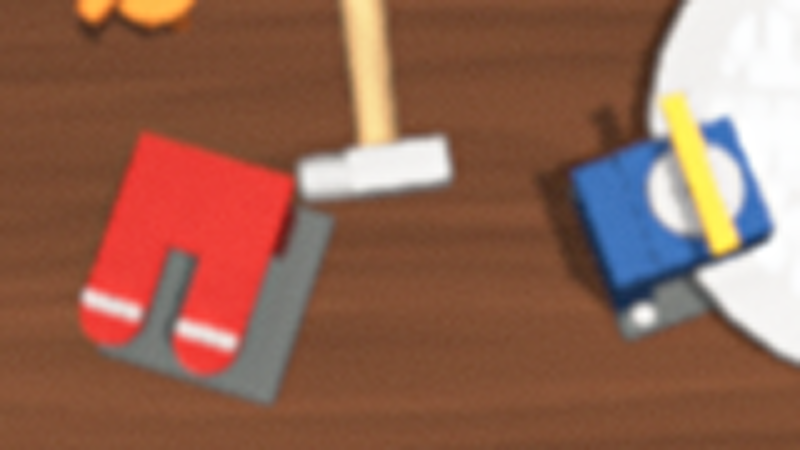

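View pics/cropS.png

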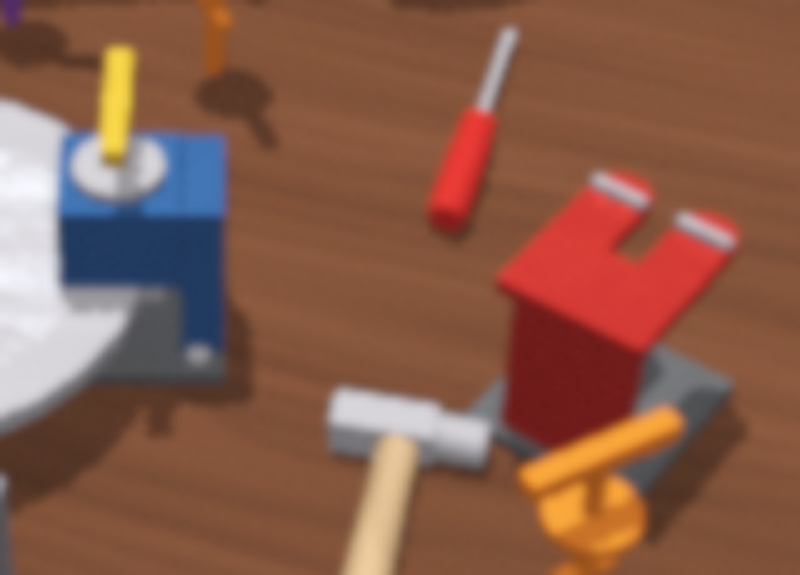

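The crops confirm a yellow T-bar over a steel collar on the blue head. The stand's notch opens towards the robot, with lips at crop (112,305) and (205,335). Moving to above the pin, raised.

```bash
python3 -m jog '[{"dp":[0,0,-6],"twist":0,"fingers":1},{"dp":[6,-4,-6],"twist":3,"fingers":1},{"dp":[12,-7.5,-6],"twist":6,"fingers":1},{"dp":[17,-10.5,-6],"twist":6,"fingers":1},{"dp":[22,-13.6,-6],"twist":6,"fingers":1},{"dp":[27,-16.7,-6],"twist":6,"fingers":1},{"dp":[32,-19.8,-6],"twist":6,"fingers":1},{"dp":[37,-23,-6],"twist":6,"fingers":1}]'
python3 -m jog '[{"dp":[5,-3,0],"twist":0,"fingers":1},{"dp":[10,-6,0],"twist":0,"fingers":1},{"dp":[12,-7,0],"twist":0,"fingers":1},{"dp":[12,-7,0],"twist":0,"fingers":1}]'
python3 -c "
from h import *
print(env.get_obs()['tool_pos'],env.get_obs()['tool_rot'],env.get_obs()['qpos'])
c=cam('wrist');cv2.imwrite('pics/w1.png',c['pixels']);print(-c['R'].T@c['t'],c['R'][2])"
```

```text
time_s: 1.2
tool_pos: [0.5137, -0.2222, 0.2826]
tool_rot: [180.0, -0.0, 19.0]
force: [0.5, -0.4, -1.0]
grip_width: 0.087
grasp_force: 0.0
time_s: 1.7
tool_pos: [0.6042, -0.1164, 0.2819]
tool_rot: [-179.9, 0.0, 19.3]
force: [-0.1, 0.2, -0.0]
grip_width: 0.0871
grasp_force: 0.0
[ 0.60416984 -0.11637481  0.28190762] [-1.79919201e+02  1.70728808e-02  1.92709677e+01] [ 29.46163954  14.71477468 -25.76339546  82.34137346   6.3014219
  84.43385459 -66.90962922]
[ 0.68276925 -0.08877442  0.44472022] [-0.2829306  -0.09739208 -0.95418293]
```

View pics/w1.png

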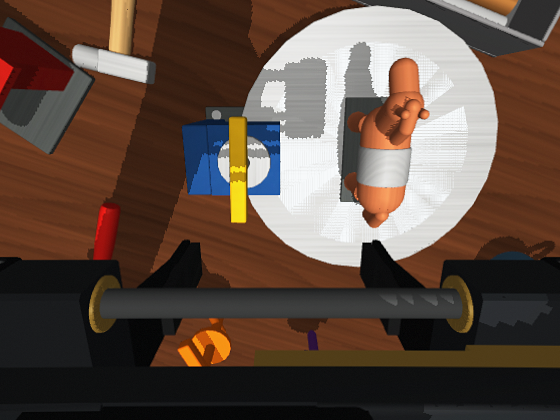

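The wrist view shows the yellow bar at (238,170) crossing the steel collar at (244,160) on the blue head. Measuring it from here.

Run:
```python
from m import *
T=cam('top');c=cam('wrist')
h=cv2.cvtColor(c['pixels'],cv2.COLOR_BGR2HSV)
m=mask(c,(20,120,90),(35,255,255),(220,105,260,230))
ys,xs=np.nonzero(m)
P=np.array([dep(c,u,v) for u,v in zip(xs,ys) if c['depth'][v,u]>0]); zt=np.percentile(P[:,2],[10,50,90]);print('z',zt)
top=P[P[:,2]>zt[1]-.004]
R=cv2.minAreaRect((top[:,:2]*1000).astype(np.float32));print('depth bar',R)
p=cv2.minAreaRect(rect(m))[0]
mt=mask(T,(20,120,120),(35,255,255),(280,150,320,210));pt=cv2.minAreaRect(rect(mt))
print('top px',pt)
print('tri',two(T,pt[0],c,p))
W=np.array([onz(T,u,v,.172) for u,v in rect(mt)[:,0]])[:,:2].astype(np.float32)
print('top rect',cv2.minAreaRect(W*1000))
# collar: depth points at ~.128, blue head at .12
D=c['depth'];Q=[]
for v in range(100,210):
  for u in range(170,300):
    if D[v,u]>0:
      q=dep(c,u,v); Q.append(np.r_[q,h[v,u],u,v])
Q=np.array(Q); col=Q[(abs(Q[:,2]-.128)<.005)&(Q[:,4]<80)]
print('collar z',np.median(col[:,2]),len(col)); print(cv2.minEnclosingCircle((col[:,:2]*1000).astype(np.float32)))
bl=Q[(abs(Q[:,2]-.12)<.004)&(Q[:,3]>95)&(Q[:,3]<130)&(Q[:,4]>120)]; print('blue top z',np.median(bl[:,2]),cv2.minAreaRect((bl[:,:2]*1000).astype(np.float32)))
```

```text
z [0.17439623 0.17550246 0.17638251]
depth bar ((616.3099975585938, -73.408203125), (89.0608139038086, 14.008735656738281), 17.88869285583496)
top px ((303.9000244140625, 192.3000030517578), (5.813776969909668, 4.919349193572998), 63.43495178222656)
tri (array([ 0.59578885, -0.07823511,  0.09128041]), np.float64(0.022301045913220553))
top rect ((577.6751098632812, -84.98194122314453), (15.62191390991211, 13.183183670043945), 24.401514053344727)
collar z 0.12852890471787923 1262
((616.4087524414062, -73.25801849365234), 25.78789520263672)
blue top z 0.12060403130338601 ((611.970947265625, -61.67403030395508), (70.25227355957031, 94.64053344726562), 19.617460250854492)
```

```bash
python3 -m jog '[{"dp":[2.4,-3.7,0],"twist":1,"fingers":1},{"dp":[2.4,-3.7,4],"twist":1,"fingers":1},{"dp":[2.4,-3.7,8],"twist":1,"fingers":1},{"dp":[2.4,-3.7,11],"twist":1,"fingers":1},{"dp":[2.4,-3.7,13.2],"twist":1,"fingers":1},{"dp":[2.4,-3.7,13.2],"twist":1,"fingers":1}]'
python3 - <<'E'
from m import *
c=cam('wrist');o=env.get_obs();print(o['tool_pos'],o['tool_rot'])
h=cv2.cvtColor(c['pixels'],cv2.COLOR_BGR2HSV)
m=cv2.inRange(h,(20,120,90),(35,255,255))
n,l,s,ce=cv2.connectedComponentsWithStats(m);print([x.tolist() for x in s if x[4]>100])
cv2.imwrite('pics/w2.png',c['pixels'])
E
```

```text
time_s: 2.6
tool_pos: [0.6121, -0.078, 0.1488]
tool_rot: [-180.0, 0.2, 17.9]
force: [-0.7, -0.4, 0.9]
grip_width: 0.0874
grasp_force: 0.0
[ 0.61339155 -0.07772094  0.15046598] [1.79983624e+02 7.02938537e-02 1.78896979e+01]
[[0, 0, 560, 420, 230212], [73, 26, 9, 34, 242], [259, 176, 32, 112, 3389], [89, 281, 12, 52, 195], [459, 282, 14, 51, 201], [261, 318, 28, 33, 904]]
```

View pics/w2.png

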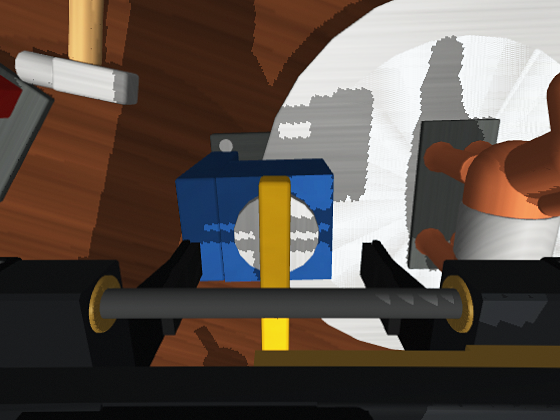

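The bar lies at (275,260), between the open fingers at (188,265) and (375,265), a few mm to the left of centre. I'll shift slightly and grip.

```bash
python3 -m jog '[{"dp":[0.1,-0.25,0],"twist":0,"fingers":1},{"dp":[0.1,-0.25,0],"twist":0,"fingers":0.5},{"dp":[0.1,-0.25,0],"twist":0,"fingers":0},{"dp":[0.1,-0.25,0],"twist":0,"fingers":0},{"dp":[0.1,-0.25,0],"twist":0,"fingers":0},{"dp":[0.1,-0.25,0],"twist":0,"fingers":0},{"dp":[0.1,-0.25,0],"twist":0,"fingers":0},{"dp":[0.1,-0.25,0],"twist":0,"fingers":0}]' 30
python3 -c "
from h import *
o=env.get_obs();print(o['tool_pos'],o['tool_rot'],o['force'],o['wrist_torque'],o['qpos'])"
```

```text
time_s: 3.65
tool_pos: [0.6143, -0.0733, 0.1505]
tool_rot: [180.0, 0.0, 18.0]
force: [-0.6, -0.3, 0.1]
grip_width: 0.0252
grasp_force: 0.0
[ 0.61433364 -0.07327875  0.15049522] [1.79997299e+02 4.78707270e-03 1.80277464e+01] [-0.62874723 -0.26248662  0.13689347] [0.03593653 0.03090602 0.01833313] [ 25.96753717  19.1306294  -26.47532976  92.40558535   8.91697737
  70.56809353 -74.19210373]
```

```bash
python3 -m jog '[{"dp":[0,0,0],"twist":0,"fingers":0},{"dp":[0,0,0],"twist":0,"fingers":0},{"dp":[0,0,0],"twist":0,"fingers":0},{"dp":[0,0,0],"twist":0,"fingers":0}]' 30
```

```text
time_s: 4.15
tool_pos: [0.6144, -0.0737, 0.1506]
tool_rot: [180.0, -0.0, 18.0]
force: [0.6, -1.3, -0.3]
grip_width: 0.0138
grasp_force: 30.0
```

```bash
python3 -m jog '[{"dp":[0,0,-0.2],"twist":0,"fingers":0},{"dp":[0,0,-0.4],"twist":0,"fingers":0},{"dp":[0,0,-0.4],"twist":0,"fingers":0},{"dp":[0,0,-0.4],"twist":0,"fingers":0}]' 30
python3 -m jog '[{"dp":[0,0,-0.2],"twist":0,"fingers":0},{"dp":[0,0,-0.3],"twist":0,"fingers":0},{"dp":[0,0,-0.3],"twist":0,"fingers":0}]' 30
```

```text
time_s: 4.65
tool_pos: [0.6141, -0.0731, 0.1543]
tool_rot: [-180.0, 0.0, 18.0]
force: [-0.1, 0.8, -3.0]
grip_width: 0.0135
grasp_force: 30.0
time_s: 5.03
tool_pos: [0.6139, -0.0733, 0.1566]
tool_rot: [-180.0, 0.1, 18.0]
force: [-0.2, 0.1, -8.4]
grip_width: 0.0135
grasp_force: 30.0
```

Caught at 6 mm with a light pull of about 5 N. Turning anticlockwise.

```bash
python3 -m jog '[{"dp":[0,0,0],"twist":-5,"fingers":0},{"dp":[0,0,0],"twist":-10,"fingers":0},{"dp":[0,0,0],"twist":-15,"fingers":0},{"dp":[0,0,0],"twist":-15,"fingers":0}]' 30
python3 -m jog '[{"dp":[0,0,0],"twist":-6,"fingers":0},{"dp":[0,0,0],"twist":-6,"fingers":0}]' 30
python3 -m jog '[{"dp":[0,0,0],"twist":-6,"fingers":0},{"dp":[0,0,0],"twist":-6,"fingers":0}]' 30
```

```text
time_s: 5.52
tool_pos: [0.6137, -0.0728, 0.1566]
tool_rot: [-179.9, 0.1, 33.0]
force: [-0.5, 0.9, -9.5]
grip_width: 0.0137
grasp_force: 30.0
time_s: 5.78
tool_pos: [0.6137, -0.0729, 0.1567]
tool_rot: [-179.9, 0.1, 38.9]
force: [0.9, 2.1, -11.6]
grip_width: 0.0136
grasp_force: 30.0
time_s: 6.02
tool_pos: [0.6138, -0.0729, 0.1568]
tool_rot: [-179.9, 0.0, 44.9]
force: [-0.7, 2.1, -11.3]
grip_width: 0.0137
grasp_force: 30.0
```

```bash
python3 -m jog '[{"dp":[0,0,0],"twist":-6,"fingers":0},{"dp":[0,0,0],"twist":-6,"fingers":0}]' 30
python3 -m jog '[{"dp":[0,0,0],"twist":-6,"fingers":0},{"dp":[0,0,0],"twist":-6,"fingers":0}]' 30
```

```text
time_s: 6.28
tool_pos: [0.6139, -0.0732, 0.157]
tool_rot: [-179.9, 0.0, 50.8]
force: [-1.1, 1.5, -11.3]
grip_width: 0.0137
grasp_force: 30.0
time_s: 6.52
tool_pos: [0.6141, -0.0733, 0.1573]
tool_rot: [-180.0, 0.0, 56.8]
force: [0.2, 1.5, -11.3]
grip_width: 0.014
grasp_force: 30.0
```

```bash
python3 -m jog '[{"dp":[0,0,0],"twist":-6,"fingers":0},{"dp":[0,0,0],"twist":-6,"fingers":0}]' 30
```

```text
time_s: 6.78
tool_pos: [0.6149, -0.0743, 0.1581]
tool_rot: [179.9, 0.0, 62.8]
force: [0.1, -0.7, -7.9]
grip_width: 0.0136
grasp_force: 30.0
```

```bash
python3 -m jog '[{"dp":[0,0,0],"twist":-4,"fingers":0},{"dp":[0,0,0],"twist":-4,"fingers":0},{"dp":[0,0,0],"twist":-4,"fingers":0}]' 30
```

```text
time_s: 7.15
tool_pos: [0.6149, -0.074, 0.1585]
tool_rot: [179.9, 0.0, 66.8]
force: [-1.0, -0.9, -3.3]
grip_width: 0.0137
grasp_force: 30.0
```

Came free at about 64°. I'll go a little further, to the slot's middle, and lift gently.

```bash
python3 -m jog '[{"dp":[0,0,0],"twist":-4,"fingers":0},{"dp":[0,0,-0.3],"twist":-4,"fingers":0},{"dp":[0,0,-0.6],"twist":-4,"fingers":0},{"dp":[0,0,-0.9],"twist":-4,"fingers":0},{"dp":[0,0,-0.9],"twist":-4,"fingers":0}]' 30
```

```text
time_s: 7.78
tool_pos: [0.6125, -0.0731, 0.1628]
tool_rot: [-179.7, 0.0, 71.0]
force: [2.3, -0.3, -25.4]
grip_width: 0.0139
grasp_force: 30.4
```

```bash
python3 -c "
from h import *
o=env.get_obs();print(o['tool_pos'],o['force'],o['wrist_torque'])"
python3 -m jog '[{"dp":[0,0,0.4],"twist":0,"fingers":0},{"dp":[0,0,0.5],"twist":0,"fingers":0},{"dp":[0,0,0.5],"twist":0,"fingers":0}]' 30
python3 -c "
from h import *
o=env.get_obs();print(o['tool_pos'],o['force'],o['wrist_torque'])"
```

```text
[ 0.61246122 -0.07307146  0.16279792] [  2.29707905  -0.34420816 -25.35183464] [-0.08936867 -0.77522819  0.43503991]
time_s: 8.15
tool_pos: [0.6144, -0.073, 0.1628]
tool_rot: [180.0, 0.0, 71.0]
force: [-3.1, -0.3, -7.1]
grip_width: 0.0139
grasp_force: 30.1
[ 0.61435511 -0.07298123  0.16275425] [-3.10772012 -0.32255135 -7.06635805] [0.14519882 0.7435769  0.48583652]
```

The torque about z says the lug rubs on the clockwise side, so the slot's middle lies further anticlockwise.

```bash
python3 -m jog '[{"dp":[0,0,0],"twist":-4,"fingers":0},{"dp":[0,0,0],"twist":-4,"fingers":0}]' 30
python3 -c "
from h import *
o=env.get_obs();print(o['tool_pos'],o['force'],o['wrist_torque'])"
python3 -m jog '[{"dp":[0,0,0],"twist":-3,"fingers":0},{"dp":[0,0,0],"twist":-3,"fingers":0}]' 30
python3 -c "
from h import *
o=env.get_obs();print(o['tool_pos'],o['force'],o['wrist_torque'])"
```

```text
time_s: 8.4
tool_pos: [0.6149, -0.0733, 0.1631]
tool_rot: [179.9, 0.0, 74.9]
force: [-3.3, -0.2, -3.0]
grip_width: 0.0137
grasp_force: 29.8
[ 0.61488143 -0.07332633  0.1631137 ] [-3.28452582 -0.17408697 -3.01576102] [0.1018545  0.86828426 0.07847664]
time_s: 8.65
tool_pos: [0.6152, -0.0736, 0.163]
tool_rot: [179.9, 0.0, 77.9]
force: [-2.5, -1.5, -1.5]
grip_width: 0.0136
grasp_force: 29.8
[ 0.61516839 -0.07364855  0.16297196] [-2.51331458 -1.48821809 -1.47060457] [-0.13168969  0.69629826 -0.00311349]
```

```bash
python3 -m jog '[{"dp":[0,0,-0.3],"twist":0,"fingers":0},{"dp":[0,0,-0.6],"twist":0,"fingers":0},{"dp":[0,0,-0.9],"twist":0,"fingers":0},{"dp":[0,0,-0.9],"twist":0,"fingers":0}]' 30
python3 -c "
from h import *
o=env.get_obs();print(o['tool_pos'],o['force'],o['wrist_torque'])"
```

```text
time_s: 9.15
tool_pos: [0.6148, -0.0733, 0.1712]
tool_rot: [179.9, 0.0, 78.0]
force: [-1.3, -0.1, -2.8]
grip_width: 0.014
grasp_force: 29.8
[ 0.61480252 -0.07327139  0.17124123] [-1.28572987 -0.09303328 -2.81553939] [-0.05358572  0.31348914 -0.0255629 ]
```

Free. Now drawing it up steadily.

```bash
python3 -m jog '[{"dp":[0,0,-0.7],"twist":0,"fingers":0},{"dp":[0,0,-1.4],"twist":0,"fingers":0},{"dp":[0,0,-2.1],"twist":0,"fingers":0},{"dp":[0,0,-2.8],"twist":0,"fingers":0}]' 30
```

```text
time_s: 9.65
tool_pos: [0.6145, -0.0732, 0.1992]
tool_rot: [180.0, -0.0, 78.0]
force: [0.1, -0.4, -3.6]
grip_width: 0.0135
grasp_force: 29.8
```

```bash
python3 -m jog '[{"dp":[0,0,-1],"twist":0,"fingers":0},{"dp":[0,0,-2],"twist":0,"fingers":0},{"dp":[0,0,-3],"twist":0,"fingers":0},{"dp":[0,0,-4],"twist":0,"fingers":0},{"dp":[0,0,-5],"twist":0,"fingers":0},{"dp":[0,0,-6],"twist":0,"fingers":0},{"dp":[0,0,-7],"twist":0,"fingers":0},{"dp":[0,0,-7],"twist":0,"fingers":0}]' 30
python3 - <<'E'
from m import *
o=env.get_obs();print(o['tool_pos'],o['tool_rot'],o['force'])
# refined stand measure
for n in ('wrist','top'):
    c=cam(n);cv2.imwrite(f'pics/{n}3.png',c['pixels'])
E
```

```text
time_s: 10.65
tool_pos: [0.6149, -0.0732, 0.2697]
tool_rot: [179.9, -0.0, 78.0]
force: [-0.6, 0.0, -4.0]
grip_width: 0.0133
grasp_force: 29.8
[ 0.61489083 -0.07319983  0.26966362] [ 1.79895639e+02 -3.83671865e-03  7.80290104e+01] [-0.58203095  0.01515989 -3.97131601]
```

View pics/wrist3.png

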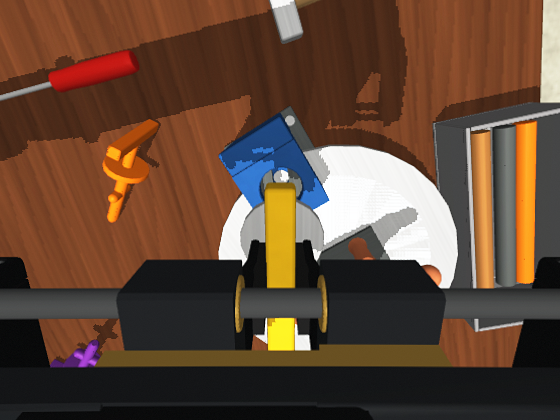

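The wrist view shows the pin in the grip with its bar at (281,230), and the bore open below at (281,180). Now measuring the stand.

Run:
```python
from m import *
for n,roi in (('top',(165,160,240,240)),('scene',(315,195,385,260))):
    c=cam(n); h=cv2.cvtColor(c['pixels'],cv2.COLOR_BGR2HSV); x0,y0,x1,y1=roi
    Q=[]
    for v in range(y0,y1):
        for u in range(x0,x1):
            if c['depth'][v,u]>0: Q.append(np.r_[dep(c,u,v),h[v,u],u,v])
    Q=np.array(Q); red=(Q[:,4]>140)&((Q[:,3]<9)|(Q[:,3]>174))
    P=Q[red&(abs(Q[:,2]-.12)<.012)]; print(n,'z',np.median(P[:,2]),len(P))
    # red top pixels re-cast on plane z=.12
    W=np.array([onz(c,*p[6:8],.12)[:2] for p in P]).astype(np.float32)*1000
    L=Q[(Q[:,4]<70)&(Q[:,5]>150)&(abs(Q[:,2]-.126)<.012)]
    WL=np.array([onz(c,*p[6:8],.126)[:2] for p in L]).astype(np.float32)*1000
    A=np.r_[W,WL]; R=cv2.minAreaRect(A); print('rect',R,'\n',cv2.boxPoints(R).round(1).tolist())
    print('lip px',len(L)); 
    k,lab,cen=cv2.kmeans(WL,2,None,(3,50,.1),5,cv2.KMEANS_PP_CENTERS); print('lips',cen)
    g=cen[1]-cen[0]; d=np.array([-g[1],g[0]])/np.linalg.norm(g); 
    if d[0]<0:d=-d
    mid=cen.mean(0); print('stand yaw',np.degrees(np.arctan2(d[1],d[0])),'sep',np.linalg.norm(g),'seat from lips',mid+32*d)
    np.save(f'/tmp/{n}A.npy',A)
```

```text
top z 0.11924667303108549 1105
rect ((586.00048828125, 210.02215576171875), (91.96528625488281, 119.05718994140625), 71.18997192382812) 
 [[514.7999877929688, 185.6999969482422], [627.5, 147.3000030517578], [657.2000122070312, 234.39999389648438], [544.5, 272.70001220703125]]
lip px 58
lips [[539.5602  197.0595 ]
 [557.20026 249.66724]]
stand yaw -18.53699 sep 55.486458 seat from lips [578.72003 213.19003]
scene z 0.11876235474750085 864
rect ((594.052001953125, 210.24920654296875), (92.80889892578125, 129.55455017089844), 71.17679595947266) 
 [[517.7999877929688, 187.1999969482422], [640.4000244140625, 145.39999389648438], [670.2999877929688, 233.3000030517578], [547.7000122070312, 275.1000061035156]]
lip px 60
lips [[560.62225 247.2642 ]
 [543.07166 195.2178 ]]
stand yaw -18.634651 sep 54.925873 seat from lips [582.1693  211.01596]
```

```bash
python3 -m jog '[{"dp":[2,-1.3,-1],"twist":0,"fingers":0},{"dp":[5,-3.2,-1],"twist":1,"fingers":0},{"dp":[9,-5.7,-1],"twist":2,"fingers":0},{"dp":[13,-8.3,-1],"twist":3,"fingers":0},{"dp":[17,-10.9,-1],"twist":4,"fingers":0},{"dp":[21,-13.4,-1],"twist":5,"fingers":0},{"dp":[25,-16,-1],"twist":6,"fingers":0},{"dp":[27,-17.3,-1],"twist":6.7,"fingers":0}]' 40
python3 -m jog '[{"dp":[1.1,-1,0],"twist":0,"fingers":0},{"dp":[1.1,-1,0],"twist":0,"fingers":0},{"dp":[1.1,-1,0],"twist":0,"fingers":0},{"dp":[1.1,-1,0],"twist":0,"fingers":0}]' 40
python3 - <<'E'
from m import *
o=env.get_obs();print(o['tool_pos'],o['tool_rot'],o['force'],o['qpos'])
for n in ('wrist','top','scene'):
    c=cam(n);cv2.imwrite(f'pics/{n}4.png',c['pixels'])
    np.savez(f'/tmp/{n}4.npz',**{k:c[k] for k in c})
E
python3 - <<'E'
import cv2,numpy as np
a=cv2.imread('pics/wrist4.png');s=cv2.imread('pics/scene4.png')[110:290,270:430]
s=cv2.resize(s,(373,420),interpolation=cv2.INTER_CUBIC);cv2.imwrite('pics/c4.png',cv2.resize(np.hstack([a,s]),(800,360)))
E
```

```text
time_s: 11.85
tool_pos: [0.4981, 0.2316, 0.2793]
tool_rot: [-180.0, -0.1, 71.7]
force: [0.7, 0.1, -3.3]
grip_width: 0.0134
grasp_force: 39.8
time_s: 12.35
tool_pos: [0.4959, 0.2389, 0.2784]
tool_rot: [180.0, 0.0, 71.2]
force: [-0.4, 0.4, -3.0]
grip_width: 0.0136
grasp_force: 39.8
[0.49587918 0.23887931 0.27836958] [1.79997901e+02 3.30358923e-02 7.11840363e+01] [-0.35371622  0.41596071 -3.01174236] [ 14.54730891   8.84805034 -47.62411458  91.16269573   6.59726421
  82.91928774 -52.37066551]
```

View pics/c4.png

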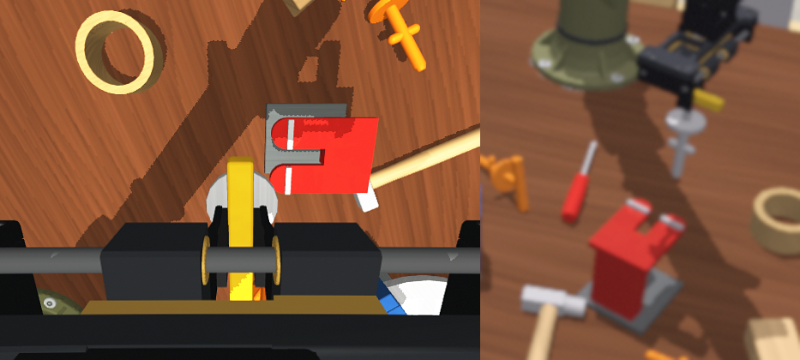

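The wrist half shows the bar at crop (240,215) over the collar at (240,200), and the stand with its notch at (300,157). The scene half shows the pin hanging upright at (687,125). Now the relative position, from the wrist view's depth.

Run:
```python
from m import *
def circ(P):
    A=np.c_[2*P,np.ones(len(P))];s=np.linalg.lstsq(A,(P**2).sum(1),rcond=None)[0];return s[:2],np.sqrt(s[2]+s[:2]@s[:2])
c=dict(np.load('/tmp/wrist4.npz'))
h=cv2.cvtColor(c['pixels'],cv2.COLOR_BGR2HSV)
Q=np.array([np.r_[dep(c,u,v),h[v,u],u,v] for v in range(110,350) for u in range(200,460) if c['depth'][v,u]>0])
red=(Q[:,4]>140)&((Q[:,3]<9)|(Q[:,3]>174))&(abs(Q[:,2]-.12)<.01)
print('plate z',np.median(Q[red][:,2]))
lip=(Q[:,4]<70)&(Q[:,5]>150)&(abs(Q[:,2]-.126)<.004)&(Q[:,6]>300)
A=(Q[red|lip][:,:2]*1000).astype(np.float32);R=cv2.minAreaRect(A);print(R,cv2.boxPoints(R).round(1).tolist())
L=(Q[lip][:,:2]*1000).astype(np.float32);cen=cv2.kmeans(L,2,None,(3,50,.1),5,cv2.KMEANS_PP_CENTERS)[2]
g=cen[1]-cen[0];d=np.array([abs(g[1]),-abs(g[0])])/np.linalg.norm(g);print('lips',cen,len(L),'lipz',np.median(Q[lip][:,2]),'yaw',np.degrees(np.arctan2(d[1],d[0])),'seat',cen.mean(0)+32*d)
# bar and collar
bar=(Q[:,3]>18)&(Q[:,3]<36)&(Q[:,4]>120)&(Q[:,2]>.25); print('bar top z',np.median(Q[bar][:,2]),cv2.minAreaRect((Q[bar][:,:2]*1000).astype(np.float32)), 'end', Q[bar][:,1].max())
col=(Q[:,4]<70)&(Q[:,2]>.23)&(Q[:,2]<.27)&(Q[:,6]<340); z=np.median(Q[col][:,2]); P=Q[col&(abs(Q[:,2]-z)<.003)]
print('collar top z',z,len(P)); hull=cv2.convexHull((P[:,:2]*1000).astype(np.float32))[:,0]
# keep the rim on the camera side away from gripper
f=hull[hull[:,1]>np.median(hull[:,1])]; print('circle',circ(f.astype(float)),cv2.minEnclosingCircle(hull))
# collar tilt
s=np.linalg.lstsq(np.c_[P[:,:2],np.ones(len(P))],P[:,2],rcond=None)[0];print('tilt',s[:2])
```

```text
plate z 0.12048873403398344
((587.2421875, 211.86029052734375), (89.77951049804688, 119.66893768310547), 71.2044677734375) [[516.0999755859375, 188.60000610351562], [629.4000244140625, 150.10000610351562], [658.2999877929688, 235.10000610351562], [545.0999755859375, 273.6000061035156]]
lips [[558.8473  250.73233]
 [540.9953  198.65105]] 420 lipz 0.126592600404984 yaw -18.920261 seat [580.1923  214.31561]
bar top z 0.3035942507515216 ((497.55810546875, 242.23324584960938), (80.87162017822266, 51.99803924560547), 43.447044372558594) end 0.284657805751459
collar top z 0.2563964092200097 1828
circle (array([497.44268279, 240.13613139]), np.float64(25.93236055969246)) ((497.5786437988281, 240.58912658691406), 25.764198303222656)
tilt [ 0.01353317 -0.01141831]
```

```bash
python3 -m jog '[{"dp":[0.2,0,2],"twist":0,"fingers":0},{"dp":[0.2,0,4],"twist":0,"fingers":0},{"dp":[0.2,0,6],"twist":0,"fingers":0},{"dp":[0.2,0,8],"twist":0,"fingers":0},{"dp":[0.2,0,10],"twist":0,"fingers":0},{"dp":[0.2,0,11.4],"twist":0,"fingers":0},{"dp":[0.2,0,11.4],"twist":0,"fingers":0},{"dp":[0.2,0,11.4],"twist":0,"fingers":0}]' 40
cat > rel.py <<'E'
from m import *
def circ(P):
    A=np.c_[2*P,np.ones(len(P))];s=np.linalg.lstsq(A,(P**2).sum(1),rcond=None)[0];return s[:2],np.sqrt(s[2]+s[:2]@s[:2])
o=env.get_obs();tp=o['tool_pos'];print(tp,o['tool_rot'],o['force'])
c=cam('wrist');cv2.imwrite('pics/w_rel.png',c['pixels'])
h=cv2.cvtColor(c['pixels'],cv2.COLOR_BGR2HSV)
Q=np.array([np.r_[dep(c,u,v),h[v,u],u,v] for v in range(0,420) for u in range(0,560) if c['depth'][v,u]>0])
Q=Q[np.hypot(Q[:,0]-.54,Q[:,1]-.225)<.16]
red=(Q[:,4]>140)&((Q[:,3]<9)|(Q[:,3]>174))&(abs(Q[:,2]-.12)<.01); zp=np.median(Q[red][:,2])
d=np.array([.947,-.322]);n=np.array([.322,.947])
lip=(Q[:,4]<70)&(Q[:,5]>130)&(abs(Q[:,2]-.126)<.004)&(Q[:,:2]@d>tp[:2]@d+.034)
A=(Q[red|lip][:,:2]*1000).astype(np.float32);R=cv2.minAreaRect(A);print('plate z',zp,R)
B=A@np.c_[d,n].astype(np.float32);print('plate extents stand axes',B.min(0),B.max(0), 'seat from rect',B.max(0)[0]-66,(B.min(0)+B.max(0))[1]/2)
L=Q[lip][:,:2]@np.c_[d,n]*1000; print('lips x',np.percentile(L[:,0],[2,50,98]),'y',np.percentile(L[:,1],[1,99]))
col=(Q[:,4]<70)&(np.hypot(Q[:,0]-tp[0],Q[:,1]-tp[1])<.034)&(abs(Q[:,2]-(tp[2]-.022))<.01)
z=np.median(Q[col][:,2]);P=Q[col&(abs(Q[:,2]-z)<.003)][:,:2]*1000;hull=cv2.convexHull(P.astype(np.float32))[:,0].astype(float)
cc=cv2.minEnclosingCircle(hull.astype(np.float32));print('collar top z',z,'circ',circ(hull[hull@n>np.median(hull@n)]),cc,'stand axes',np.array(cc[0])@np.c_[d,n],'tcp',tp[:2]@np.c_[d,n]*1000)
E
python3 rel.py
```

```text
time_s: 13.5
tool_pos: [0.4963, 0.2426, 0.1651]
tool_rot: [180.0, -0.0, 71.3]
force: [0.7, 0.6, -2.5]
grip_width: 0.0137
grasp_force: 39.8
[0.49628588 0.2426191  0.16514428] [ 1.79952912e+02 -4.83538729e-02  7.13295263e+01] [ 0.65947639  0.59754758 -2.50447787]
plate z 0.12051831879614533 ((586.995849609375, 211.3206787109375), (91.17976379394531, 119.67670440673828), 71.13400268554688)
plate extents stand axes [428.02866 343.47998] [547.71155 434.7786 ] seat from rect 481.71155 389.12927
lips x [445.54795232 448.6010718  451.59133945] y [371.11508196 433.01296633]
collar top z 0.1431859436332377 circ (array([498.32596332, 244.78225688]), np.float64(25.254986523739746)) ((497.8109436035156, 244.34637451171875), 26.013967514038086) stand axes [392.747431  391.6911405] tcp [391.85937543 389.56433608]
```

```bash
python3 -m jog '[{"dp":[-0.25,0.8,0],"twist":0,"fingers":0},{"dp":[-0.25,1.6,0],"twist":0,"fingers":0},{"dp":[-0.25,2.4,0],"twist":0,"fingers":0},{"dp":[-0.25,3.0,0],"twist":0,"fingers":0},{"dp":[-0.25,3.0,0],"twist":0,"fingers":0},{"dp":[-0.25,3.0,0],"twist":0,"fingers":0}]' 40
python3 rel.py
```

```text
time_s: 14.3
tool_pos: [0.5231, 0.2305, 0.1644]
tool_rot: [-180.0, 0.0, 71.3]
force: [1.0, 0.5, -3.6]
grip_width: 0.0133
grasp_force: 39.8
[0.5231106  0.2305476  0.16441293] [-1.79971776e+02  4.31539521e-03  7.13495688e+01] [ 0.97059676  0.47329992 -3.58090947]
plate z 0.12052855221173404 ((587.0856323242188, 211.83575439453125), (90.20567321777344, 118.87847900390625), 71.10953521728516)
plate extents stand axes [428.36124 344.44046] [547.2935 434.7707] seat from rect 481.29352 389.6056
lips x [535.32664406 535.32664406 535.32664406] y [345.49682459 345.49682459]
collar top z 0.14245546764712297 circ (array([524.70588691, 231.99687548]), np.float64(25.821720056114057)) ((524.6917724609375, 232.1874542236328), 25.888256072998047) stand axes [422.11874826 388.83226988] tcp [421.14941044 386.77019465]
```

View pics/w_rel.png

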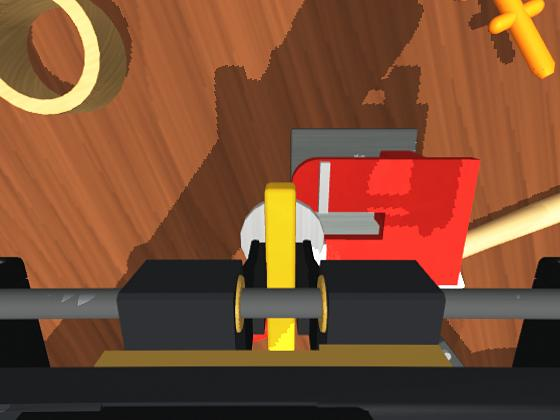

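The collar at (283,230) is lined up with the notch at (345,222). Sliding in.

```bash
python3 -m jog '[{"dp":[0.05,0.6,0],"twist":0,"fingers":0},{"dp":[0.05,1.2,0],"twist":0,"fingers":0},{"dp":[0.05,1.8,0],"twist":0,"fingers":0},{"dp":[0.05,2.4,0],"twist":0,"fingers":0},{"dp":[0.05,2.4,0],"twist":0,"fingers":0}]' 40
python3 rel.py
```

```text
time_s: 14.98
tool_pos: [0.5469, 0.2226, 0.1644]
tool_rot: [-180.0, 0.0, 71.3]
force: [0.1, -0.5, -2.7]
grip_width: 0.0132
grasp_force: 39.8
[0.54688031 0.22258834 0.16435568] [-1.79989812e+02  3.42431177e-03  7.12731115e+01] [ 0.09471605 -0.50874512 -2.72319647]
plate z 0.12055755589073441 ((589.3275146484375, 218.23486328125), (77.09913635253906, 118.79710388183594), 70.89014434814453)
plate extents stand axes [428.50336 357.53375] [547.4354  434.78848] seat from rect 481.43542 396.16113
lips x [546.17449427 546.17449427 546.17449427] y [363.34419601 363.34419601]
collar top z 0.14238488148164724 circ (array([548.57259939, 224.55370286]), np.float64(25.539697489465464)) ((548.6559448242188, 224.47210693359375), 25.83466339111328) stand axes [447.29716132 389.2422995 ] tcp [446.22220554 386.88661937]
```

```bash
python3 -m jog '[{"dp":[0,0.6,0],"twist":0,"fingers":0},{"dp":[0,1.2,0],"twist":0,"fingers":0},{"dp":[0,1.8,0],"twist":0,"fingers":0},{"dp":[0,2.4,0],"twist":0,"fingers":0},{"dp":[0,3.0,0],"twist":0,"fingers":0},{"dp":[0,3.4,0],"twist":0,"fingers":0},{"dp":[0,3.4,0],"twist":0,"fingers":0},{"dp":[0,3.4,0],"twist":0,"fingers":0}]' 40
python3 rel.py
```

```text
time_s: 16.02
tool_pos: [0.5783, 0.2124, 0.1645]
tool_rot: [-180.0, 0.0, 71.3]
force: [0.6, 0.1, -2.9]
grip_width: 0.0136
grasp_force: 39.8
[0.57831794 0.21238992 0.16452571] [-1.79988017e+02  1.35682401e-03  7.13427838e+01] [ 0.6386966   0.12021264 -2.88552206]
plate z 0.12058875785845058 ((589.5711669921875, 219.40283203125), (74.22404479980469, 118.48538970947266), 71.28953552246094)
plate extents stand axes [428.39893 360.45343] [546.8938  434.78302] seat from rect 480.8938 397.61823Traceback (most recent call last):
  File "rel.py", line 14, in <module>
    L=Q[lip][:,:2]@np.c_[d,n]*1000; print('lips x',np.percentile(L[:,0],[2,50,98]),'y',np.percentile(L[:,1],[1,99]))
                                                   ~~~~~~~~~~~~~^^^^^^^^^^^^^^^^^^
    return _quantile_unchecked(
        a, q, axis, out, overwrite_input, method, keepdims, weights)
    return _ureduce(a,
                    func=_quantile_ureduce_func,
    ...<5 lines>...
                    overwrite_input=overwrite_input,
                    method=method)
    r = func(a, **kwargs)
    result = _quantile(arr,
                       quantiles=q,
    ...<2 lines>...
                       out=out,
                       weights=wgt)
    slices_having_nans = np.isnan(arr[-1, ...])
                                  ~~~^^^^^^^^^
IndexError: index -1 is out of bounds for axis 0 with size 0
```

```bash
python3 -m jog '[{"dp":[0,0,0.3],"twist":0,"fingers":0},{"dp":[0,0,0.6],"twist":0,"fingers":0},{"dp":[0,0,0.9],"twist":0,"fingers":0},{"dp":[0,0,1.2],"twist":0,"fingers":0},{"dp":[0,0,1.2],"twist":0,"fingers":0}]' 40
python3 -m jog '[{"dp":[0,0,0.1],"twist":0,"fingers":0},{"dp":[0,0,0.2],"twist":0,"fingers":0},{"dp":[0,0,0.2],"twist":0,"fingers":0}]' 40
sed -i 's/^L=/if lip.any(): L=/' rel.py; python3 rel.py
```

```text
time_s: 16.7
tool_pos: [0.5783, 0.212, 0.1521]
tool_rot: [-180.0, 0.0, 71.3]
force: [-0.2, -0.5, -3.7]
grip_width: 0.0134
grasp_force: 39.8
time_s: 17.08
tool_pos: [0.5788, 0.2123, 0.1509]
tool_rot: [180.0, -0.0, 71.3]
force: [0.1, -0.2, -0.9]
grip_width: 0.0137
grasp_force: 39.8
[0.57876018 0.21229457 0.15092688] [ 1.79967605e+02 -1.43675199e-02  7.13286137e+01] [ 0.09477815 -0.16322375 -0.92553051]
plate z 0.12057682901771136 ((590.780029296875, 222.87310791015625), (67.04064178466797, 118.2455062866211), 71.21273803710938)
plate extents stand axes [428.5682 367.7609] [546.8441  434.81964] seat from rect 480.84412 401.29028
collar top z 0.12891663192392738 circ (array([573.38939256, 206.96112074]), np.float64(34.89186901997613)) ((575.2846069335938, 214.16209411621094), 30.626474380493164) stand axes [475.83432846 388.05314656] tcp [479.72704359 387.40373609]
```

The collar top is at 128.9 mm over the plate at 120.6 mm, so it's seated behind the lips. Pressing a touch, then releasing and rising.

```bash
python3 -m jog '[{"dp":[0,0,0.05],"twist":0,"fingers":0},{"dp":[0,0,0.05],"twist":0,"fingers":0},{"dp":[0,0,0.05],"twist":0,"fingers":0.3},{"dp":[0,0,0.05],"twist":0,"fingers":0.5},{"dp":[0,0,0.05],"twist":0,"fingers":0.6},{"dp":[0,0,0.05],"twist":0,"fingers":0.6},{"dp":[0,0,0.05],"twist":0,"fingers":0.6},{"dp":[0,0,0.05],"twist":0,"fingers":0.6}]' 10
python3 -m jog '[{"dp":[0,0,0],"twist":0,"fingers":0.6},{"dp":[0,0,-2],"twist":0,"fingers":0.6},{"dp":[0,0,-5],"twist":0,"fingers":0.6},{"dp":[0,0,-9],"twist":0,"fingers":0.6},{"dp":[0,-3,-13],"twist":0,"fingers":0.6},{"dp":[0,-8,-13],"twist":0,"fingers":0.6},{"dp":[0,-8,-13],"twist":0,"fingers":0.6},{"dp":[0,-8,-13],"twist":0,"fingers":0.6}]'
python3 - <<'E'
from m import *
c=cam('wrist');s=cam('scene');o=env.get_obs();print(o['tool_pos'],o['force'])
h=cv2.cvtColor(c['pixels'],cv2.COLOR_BGR2HSV)
d=np.array([.947,-.322]);n=np.array([.322,.947]);M=np.c_[d,n]
Q=np.array([np.r_[dep(c,u,v),h[v,u],u,v] for v in range(420) for u in range(560) if c['depth'][v,u]>0])
Q=Q[np.hypot(Q[:,0]-.58,Q[:,1]-.213)<.09]
col=(Q[:,4]<70)&(abs(Q[:,2]-.129)<.005)&(np.hypot(Q[:,0]-.58,Q[:,1]-.213)<.031);P=Q[col]
print('collar z',np.median(P[:,2]),cv2.minEnclosingCircle((P[:,:2]@M*1000).astype(np.float32)),'tilt',np.linalg.lstsq(np.c_[P[:,:2],np.ones(len(P))],P[:,2],rcond=None)[0][:2])
red=(Q[:,4]>140)&((Q[:,3]<9)|(Q[:,3]>174))&(abs(Q[:,2]-.12)<.01);B=Q[red][:,:2]@M*1000;print('plate',B.min(0),B.max(0))
a=cv2.resize(s['pixels'][180:280,290:400],(440,400),interpolation=cv2.INTER_CUBIC)
cv2.imwrite('pics/end.png',np.hstack([cv2.resize(c['pixels'],(360,400)),a]))
E
```

```text
time_s: 18.12
tool_pos: [0.5785, 0.2122, 0.15]
tool_rot: [-180.0, 0.0, 71.3]
force: [-0.3, -0.2, 0.0]
grip_width: 0.0518
grasp_force: 0.0
time_s: 19.12
tool_pos: [0.5032, 0.2376, 0.2812]
tool_rot: [179.9, -0.0, 71.3]
force: [0.1, 0.2, 0.4]
grip_width: 0.0521
grasp_force: 0.0
[0.50368955 0.2369919  0.28029163] [-0.39981045 -1.00905266 -1.05757423]
collar z 0.12850125514977773 ((479.7001037597656, 389.3260803222656), 25.68690299987793) tilt [ 0.00506718 -0.01067967]
plate [428.01920295 344.08337143] [547.76180046 434.62710231]
```

View pics/end.png

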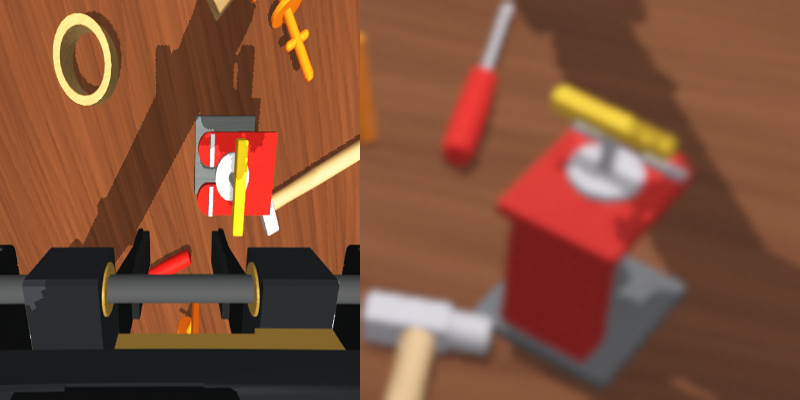

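The pin stands upright in the notch: in both halves, at (237,180) and (608,160), its collar lies flat on the plate behind the lips, centred to about 1 mm, and the gripper is clear.

```bash
python3 -c "
from cell import env
print(env.sign_off())"
```

```text
the job is handed in; nothing more can be done
None
```

The lock pin is out of the blue head and parked upright in the red stand's notch, with its collar flat on the plate behind the lips and the gripper clear. I handed the job in at about 19 s of the 54 s allowed; the sign-off returned no verdict.

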